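# Gather polished stones at the viewing end of a tipping tray

## Task

Put the violet stone on the white part of the tipping tray's floor, where the two other stones lie, and let go. Then press the tray's red tab down gently with shut fingers until the tray bears firmly on its stop, feeling for it rather than forcing it, and keep it pressed there for about two seconds while all three stones slide onto the blue end. Finally ease the tab back up to level with the fingers still on it, never letting the tray spring back, and leave the jar, the loupe and the rough specimen where they are.

Things in the scene. Friction and masses are not known exactly. Their poses are not given: they have to be found in the camera images.
- violet_center (a point): Centre of the violet polished stone to be put in the tray: an upright round, faceted button 27 mm across and 20 mm high with bevelled upper edge, 22 to 37 g, standing on the bench; this point is half-way up (10 mm above its underside).
- amber_center (a point): Centre (half-way up) of the amber stone, same size and weight, standing on the white part of the tray floor at the start, at tray x -85 to -60 mm, 20 to 36 mm off the middle line.
- green_center (a point): Centre (half-way up) of the green stone, same size and weight, standing on the white part of the tray floor at the start, at tray x -85 to -60 mm, 20 to 36 mm off the middle line.
- tray_mid (a point): Point on top of the tipping tray's floor at mid-trough; the hinge axis runs along its y, 4 mm below. Axes tilt with the tray: x along the trough to the blue end and red tab, y across, z up out of the floor. Level, it is 102 mm above the bench. Inside, the trough is 220 mm long (x -110 to 110), 106 mm wide, walls 22 mm high and 5 mm thick; floor white for x below 20 mm, blue beyond.
- tab (a point): Point on top of the red push tab, a springy plate 70 mm wide, 5 mm thick, at tray x 117 to 175 mm, beyond the blue end; 150 mm from the hinge axis along x, 1 mm above tray_mid in z; same axes. The tab gives 1 mm per 4 N (at most 8 mm). Tipping takes 2 to 3 N at first, 3 to 5 N near the stop, then the force rises steeply. On the stop 8 to 18 N is a firm hold; over 25 N bends the hinge.
- tray (a joint): Tilt of the tray in rad: 0 level (sprung rest), growing as the red tab goes down. It meets its stop between 0.32 and 0.47 rad, different each time, to be found by feel. Stones slide at 0.2 to 0.3 rad and stay put when level. Let go, the spring would throw it back; it must come back slower than 1.5 rad/s.
- stand: Fixed grey stand of the tray, with a yellow, rubber-topped stop block under the blue end that is set elsewhere each time; origin on the bench straight under the middle of the hinge, x along the level tray to the red tab. Base plate 300 x 150 x 8 mm, hinge axis 98 mm above the bench, two bracket plates just outside the tray side walls at the hinge, lower than the walls.
- jar: Bystander: small closed glass specimen jar with white lid, 38 mm across, 55 mm high; origin at the centre of its underside.
- rough: Bystander: rough grey-brown mineral specimen, about 44 x 36 x 40 mm high; origin at the centre of its underside.
- loupe: Bystander: folding steel loupe lying flat, 67 mm long, 34 mm wide, 12 mm high; origin under the centre of its round lens, the case to its own +x.

How it is judged:
On the way, in this order (a step that is already met when the one before it is completed fails the run):
1. the violet stone stands on the white part of the tray floor, let go, with the tray level (x of violet_center in the frame of tray_mid between -0.11 and 0.018 m and y of violet_center in the frame of tray_mid between -0.053 and 0.053 m and z of violet_center in the frame of tray_mid between 0 and 0.02 m and contact force between the fingers and violet below 0.05 N and linear speed of violet below 0.03 m/s and value of joint tray below 0.05 rad), for 0.3 s.
2. the tray is kept pressed on its stop with all three stones on the blue end (contact force between tray and stop above 2.5 N and value of joint tray above 0.28 rad and x of violet_center in the frame of tray_mid between 0.02 and 0.11 m and y of violet_center in the frame of tray_mid between -0.053 and 0.053 m and z of violet_center in the frame of tray_mid between 0 and 0.02 m and x of amber_center in the frame of tray_mid between 0.02 and 0.11 m and y of amber_center in the frame of tray_mid between -0.053 and 0.053 m and z of amber_center in the frame of tray_mid between 0 and 0.02 m and x of green_center in the frame of tray_mid between 0.02 and 0.11 m and y of green_center in the frame of tray_mid between -0.053 and 0.053 m and z of green_center in the frame of tray_mid between 0 and 0.02 m), for 1 s.
At the end, for the whole second after the job is handed in: The tray is level again (within 0.03 rad), all three stones are at rest on the blue part of the tray floor (centres more than 20 mm past the tray's middle, inside the walls), and the jar, loupe and rough specimen are within 15 mm of where they stood (value of joint tray below 0.03 rad and x of violet_center in the frame of tray_mid between 0.02 and 0.11 m and y of violet_center in the frame of tray_mid between -0.053 and 0.053 m and z of violet_center in the frame of tray_mid between 0 and 0.02 m and x of amber_center in the frame of tray_mid between 0.02 and 0.11 m and y of amber_center in the frame of tray_mid between -0.053 and 0.053 m and z of amber_center in the frame of tray_mid between 0 and 0.02 m and x of green_center in the frame of tray_mid between 0.02 and 0.11 m and y of green_center in the frame of tray_mid between -0.053 and 0.053 m and z of green_center in the frame of tray_mid between 0 and 0.02 m and linear speed of each of violet, amber, green below 0.02 m/s and distance of each of jar, rough, loupe from where it was at the start of the episode below 0.015 m); the robot touches nothing.
It fails at once if the tray is pressed with more than 25 N (contact force between any of the fingers, the arm and tray above 25 N).
It fails at once if the tray springs back at more than 1.5 rad/s (velocity of joint tray below -1.5 rad/s).
It fails at once if the jar, the loupe or the rough specimen is moved by more than 15 mm (distance of any of jar, rough, loupe from where it was at the start of the episode above 0.015 m).
It also fails if it takes over 72 s, if anything falls off the work surface, if the arm or the gripper's body presses on something with over 40 N, if the wrist force passes 120 N, or if a joint passes its speed limit or range.

## Robot

A 6-joint arm with a two-finger parallel gripper is mounted at the origin on the work surface. World frame = base frame: x ahead of the robot, y to its left, z up, the work surface at z = 0. Lengths are in m, angles in rad, forces in N, time in s.
With the tool pointing down it reaches from about 0.275 to 0.75 m from the base axis. Payload 10.2 kg.
Tool frame: the origin (TCP) lies on the centre line of the jaws, within the pads' length; the fingertips stand ctrl.tip_extent ahead of it and the grasp point (between the pads) lies 8 mm behind it (ctrl.tip_extent is the distance from the TCP to the fingertips, in m); z points along the fingers, y is the direction in which the jaws open and shut (so a half turn about z gives the same grasp; the last joint's range is limited). The gripper opens to 88 mm and grips with 3 to 60 N. Pads are 18 mm wide; open, the fingers measure 123 mm over their backs; the gripper's body (75 mm by 187 mm) begins 45 mm behind the grasp point.
Start: joints at [-1.557, 0.313, 1.498, -0, 1.331, -0.223], TCP at [0.123, -0.51, 0.25] pointing down, gripper open.
Joint ranges: [-2.94, 2.94], [-0.97, 2.17], [0.19, 2.56], [-1.23, 4.37], [0.02, 3.11], [-2.88, 2.88]. Speed limits (rad/s): [2.39, 2.39, 3.01, 3.14, 3.14, 3.14].

## Interface

Orientations are given as a rotation vector (axis times angle).
In Python, from rig import telemetry, optics, job, ctrl gives the robot as it stands.
- The arm moves only by the tool step_arm, never from a script. Its argument "motion" is a list of rows, each a list of 3 entries, a list of its own where there are three numbers: the opening, from 0 (shut) to 1 (fully open), then the shift along the world's x, y, z in units of 25 mm (1.0 is 25 mm), then the turn, a rotation vector about the world's x, y, z in units of 6 degrees (1.0 is 6 degrees). A call has 1 to 5 rows; each row shifts and turns the commanded pose from where the row before left it; what a row does not reach is not made up. A row lasts 1/12 s, in which the tool goes at most 41.7 mm and 7.16 degrees, less where a joint would pass 70% of its speed; a pose out of reach is approached as far as the arm can. A call is refused whole if a number of a shift passes 1 or a number of a turn 1, either way. A call with a gripper value outside its range is refused whole. The fingers move at their own pace and stop on an object; "grip_force" is the grip in N (left out, the last holds). Time passes only in rows, so rows that do not move let the fingers close. It gives the time, the measured TCP pose, the force and the opening at its end, in the units of the state.
- telemetry.sense(): the state, without advancing time (a new reading comes with each control period).
- optics.camera(name): name is "scene" or "top" or "wrist"; returns a dict with "image" (420x560x3 uint8, blue, green, red), "fovy" (degrees; the focal length in pixels is half the picture's height over the tangent of half this angle, whatever the lens; pixels are square), "cx", "cy" (the principal point, pixels), "dist" ([k1, k2, p1, p2, k3] as OpenCV has them; the pictures are not rectified), "view" (4x4, takes a point from world to camera coordinates). Camera axes: x right, y down, z forward; pixel columns grow to the right and rows downward; lengths in m; the calibration is good to about 2 mm. A picture is of the moment at which its call begins. There is no depth.
- job.finish_job(): hands the job in, once; it reports no verdict.
The state is a dict: "t": time; "joint_positions": joint angles; "dq": joint speeds; "joint_efforts": joint torques, N m; "position": TCP position; "orientation": TCP orientation; "contact_force": force on the tool from outside, world axes, zero at the start; "torque": the same for the moment, N m; "gripper_width": finger opening in m.
Only numpy, scipy, OpenCV 4.12 (cv2) and the standard library are available. Lean on these libraries where they do the work, as an engineer would, in place of code of your own. Each camera call takes 0.05 s, during which the arm holds its last target.

## Working session

There is one attempt and no reset: what is moved stays moved. The work goes in short steps, Python scripts to look and compute and a tool call to move; the robot and the scene stay as the last step left them, time stands still between calls to the robot, and variables do not carry over. Pictures are saved under pics/ and viewed, and the job is handed in when it is done.

Besides the shell and the picture viewer there is one more tool, called in YAML: its name, and indented under it one key for each argument. step_arm: Moves the arm, as the interface text tells. Its arguments: {"type":"object","properties":{"motion":{"type":"array","items":{"type":"array"}},"grip_force":{"type":"number"}},"required":["motion"]}

```bash
ls; mkdir -p pics; python3 - <<'E'
from rig import telemetry, optics, job, ctrl
import cv2,numpy as np
print(ctrl.tip_extent, telemetry.sense())
for n in("scene","top","wrist"):
    c=optics.camera(n);cv2.imwrite(f"pics/{n}0.png",c["image"]);print(n,c["fovy"],c["cx"],c["cy"],c["dist"],np.round(c["view"],4).tolist())
E
```

```text
pics
0.011 {'t': 0.0, 'joint_positions': array([-1.55742889e+00,  3.13430080e-01,  1.49842562e+00, -2.10705240e-05,
        1.33102236e+00, -2.23408122e-01]), 'dq': array([-0.00075962,  0.00107885, -0.00177003,  0.00091715,  0.00023917,
       -0.0018438 ]), 'joint_efforts': array([-3.30909843e-04, -4.02214873e+01, -2.52270555e+01,  6.94006495e-02,
        3.53319151e-02, -1.10014676e-04]), 'position': array([ 0.12312487, -0.51011443,  0.24917558]), 'orientation': array([-3.11833016e+00, -3.70914571e-01, -1.79616017e-04]), 'contact_force': array([ 0.10300291, -0.5057537 ,  0.19002864]), 'torque': array([ 0.00362261,  0.03550423, -0.0379939 ]), 'gripper_width': 0.08809174547629284}
scene 44.245121300332784 284.60983634907313 212.24331369784878 [-0.17819853  0.          0.          0.          0.        ] [[-0.5711, 0.8209, -0.0058, 0.2447], [0.6866, 0.4738, -0.5515, -0.3204], [-0.45, -0.3189, -0.8342, 1.6689], [0.0, 0.0, 0.0, 1.0]]
top 56.48878670533507 285.9612035640683 206.31075220892475 [-0.01309591  0.          0.          0.          0.        ] [[0.0759, -0.9971, 0.0033, 0.0092], [-0.9693, -0.0745, -0.2344, 0.5299], [0.234, 0.0146, -0.9721, 0.7896], [0.0, 0.0, 0.0, 1.0]]
wrist 59.917912495922636 278.0085024340475 216.1670192684171 [-0.00890299  0.          0.          0.          0.        ] [[0.2345, -0.9721, -0.0016, -0.5235], [-0.9285, -0.2244, 0.296, -0.0398], [-0.2881, -0.0679, -0.9552, 0.3911], [0.0, 0.0, 0.0, 1.0]]
```

View pics/scene0.png

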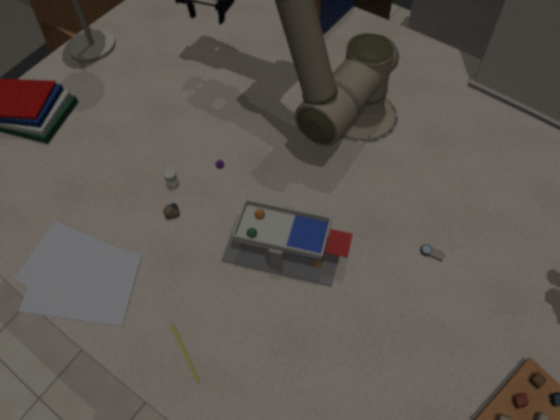

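View pics/top0.png

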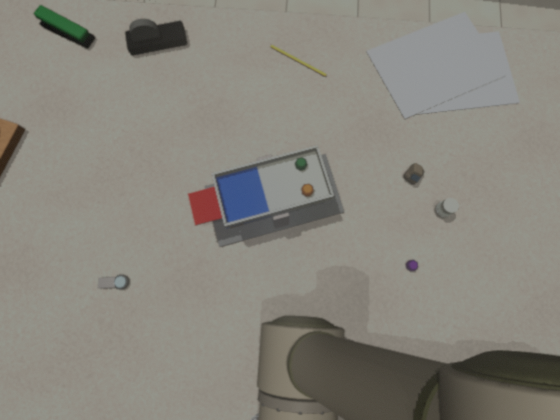

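View pics/wrist0.png

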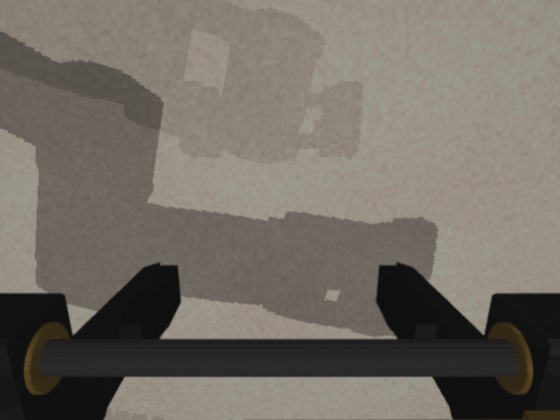

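```bash
cat > h.py <<'E'
import cv2,numpy as np
from rig import telemetry, optics, job, ctrl
def K(c):
    f=c["image"].shape[0]/2/np.tan(np.radians(c["fovy"])/2)
    return np.array([[f,0,c["cx"]],[0,f,c["cy"]],[0,0,1.]])
def ray(c,uv):
    p=cv2.undistortPoints(np.array([[uv]],float),K(c),np.array(c["dist"]))[0,0]
    V=np.array(c["view"]);R=V[:3,:3];o=-R.T@V[:3,3]
    return o,R.T@np.array([p[0],p[1],1.])
def at(c,uv,z):
    o,d=ray(c,uv);return (o+d*(z-o[2])/d[2])
def proj(c,P):
    V=np.array(c["view"]);r,_=cv2.Rodrigues(V[:3,:3])
    return cv2.projectPoints(np.array(P,float).reshape(-1,3),r,V[:3,3],K(c),np.array(c["dist"]))[0][:,0]
def tri(cs,uvs):
    A=np.zeros((3,3));b=np.zeros(3)
    for c,uv in zip(cs,uvs):
        o,d=ray(c,uv);d=d/np.linalg.norm(d);M=np.eye(3)-np.outer(d,d);A+=M;b+=M@o
    return np.linalg.solve(A,b)
def blobs(c,lo,hi,amin=8):
    h=cv2.cvtColor(c["image"],cv2.COLOR_BGR2HSV);m=cv2.inRange(h,np.array(lo),np.array(hi))
    n,l,s,ce=cv2.connectedComponentsWithStats(m)
    return [(s[i,4],np.round(ce[i],1),s[i,:4]) for i in range(1,n) if s[i,4]>=amin],m
E
python3 - <<'E'
from h import *
for n in("top","scene"):
    c=optics.camera(n)
    for k,lo,hi in [("violet",(125,90,30),(155,255,255)),("red",(170,150,60),(180,255,255)),("red0",(0,170,60),(5,255,255)),("amber",(6,130,60),(18,255,255)),("green",(45,70,20),(90,255,255)),("blue",(108,140,50),(124,255,255))]:
        for a,ce,s in blobs(c,lo,hi)[0]: print(n,k,a,ce,s, np.round(at(c,ce,{'violet':.01}.get(k,.112 if k in('amber','green') else .102)),4))
    if n=="top":x0,y0,x1,y1=180,140,360,250
    else:x0,y0,x1,y1=210,190,370,290
    cv2.imwrite(f"pics/crop_{n}.png",cv2.resize(c["image"][y0:y1,x0:x1],None,fx=4.4,fy=4.4,interpolation=cv2.INTER_CUBIC))
E
```

```text
top violet 53 [412.6 264.7] [409 261   8   8] [ 0.4277 -0.2434  0.01  ]
top amber 65 [307.1 188.8] [303 185   9   9] [0.5565 0.0079 0.112 ]
top green 771 [61.  23.6] [34  6 55 36] [0.9118 0.6038 0.112 ]
top green 57 [300.8 162.2] [297 158   9   9] [0.6137 0.0248 0.112 ]
top blue 1400 [240.2 195.6] [219 172  45  48] [0.5339 0.1461 0.102 ]
scene violet 15 [  7. 118.] [  0 118  15   1] [ 0.6842 -0.9915  0.01  ]
scene violet 11 [ 28. 119.] [ 23 119  11   1] [ 0.6438 -0.9161  0.01  ]
scene violet 31 [219.4 163.5] [217 161   6   6] [ 0.4269 -0.2398  0.01  ]
scene red0 1634 [22.3 96.9] [ 0 79 54 39] [ 0.626  -0.9131  0.102 ]
scene red0 12 [333.9 238.8] [332 235   5   8] [0.5047 0.2041 0.102 ]
scene red0 28 [333.3 248.8] [328 245  12   8] [0.5299 0.2181 0.102 ]
scene amber 39 [66.1 31.4] [58 28 16  8] [ 0.3188 -1.0441  0.112 ]
scene amber 47 [259.1 213.6] [256 210   7   8] [0.5553 0.0093 0.112 ]
scene amber 8 [318.5 263.2] [317 262   4   3] [0.5892 0.2121 0.112 ]
scene amber 151 [527.8 376. ] [518 364  22  29] [0.5662 0.7587 0.112 ]
scene amber 12 [513.2 385.3] [511 382   6   7] [0.604  0.73
[... 632 characters left out ...]
0.112 ]
scene amber 9 [506.8 407.3] [504 406   6   4] [0.657 0.745 0.112]
scene amber 14 [555.4 410.9] [551 407   9   7] [0.6064 0.8494 0.112 ]
scene amber 39 [494.4 413.9] [490 409  10  11] [0.6847 0.7267 0.112 ]
scene amber 14 [479.6 416.4] [478 413   4   7] [0.7068 0.7003 0.112 ]
scene amber 9 [483.4 417.8] [481 417   5   3] [0.7051 0.709  0.112 ]
scene amber 9 [552.7 418.1] [551 417   5   3] [0.6246 0.8502 0.112 ]
scene green 510 [ 47.7 123.4] [ 0 96 77 47] [ 0.6593 -0.7238  0.112 ]
scene green 43 [251.5 232. ] [248 229   8   7] [0.6105 0.0263 0.112 ]
scene blue 153 [ 45.4 104.4] [22 85 38 38] [ 0.6046 -0.8102  0.102 ]
scene blue 927 [307.3 233.8] [288 217  39  34] [0.5303 0.1411 0.102 ]
```

View pics/crop_top.png

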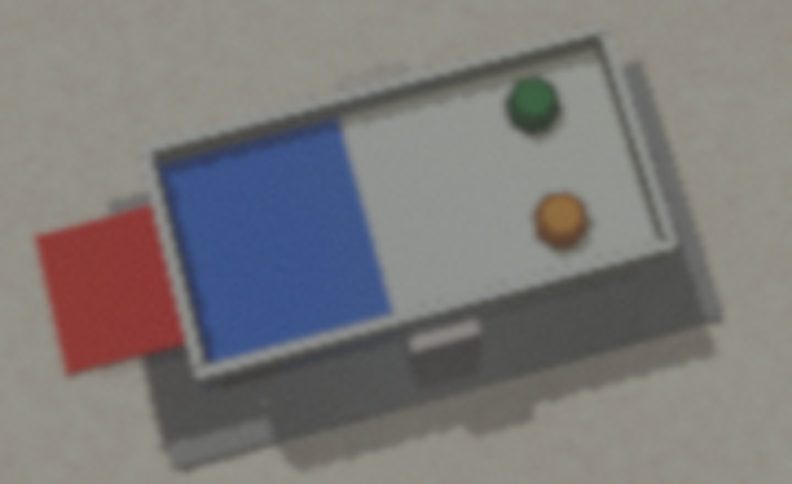

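View pics/crop_scene.png

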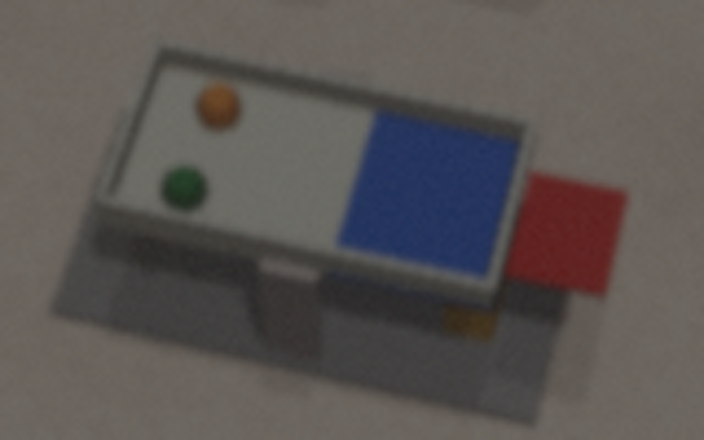

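```bash
python3 - <<'E'
from h import *
from scipy.optimize import least_squares
T=[(600,33),(675,245),(200,376),(155,152),(37,236),(68,375)]
S=[(103,205),(163,50),(532,125),(495,303),(604,296),(628,192)]
P=np.array([(-115,-58,22),(-115,58,22),(115,58,22),(115,-58,22),(175,-35,1),(175,35,1)])/1e3
ct,cs=optics.camera("top"),optics.camera("scene")
uT=np.array(T)/4.4+[180,140];uS=np.array(S)/4.4+[210,190]
def W(p):
    c,s=np.cos(p[2]),np.sin(p[2]);return P@np.array([[c,-s,0],[s,c,0],[0,0,1]]).T+[p[0],p[1],.102]
for nm,L in(("top",[(ct,uT)]),("sc",[(cs,uS)]),("both",[(ct,uT),(cs,uS)])):
    r=least_squares(lambda p:np.concatenate([(proj(c,W(p))-u).ravel() for c,u in L]),[.55,.1,1.8]);print(nm,r.x,np.round(np.abs(r.fun).max(),2))
p=r.x;c,s=np.cos(p[2]),np.sin(p[2]);R=np.array([[c,-s],[s,c]])
print("tab",p[:2]+R@[.15,0])
for k,uv in(("amber",[(307.1,188.8),(259.1,213.6)]),("green",[(300.8,162.2),(251.5,232)]),("violet",[(412.6,264.7),(219.4,163.5)])):
    q=tri([ct,cs],uv);print(k,q,R.T@(q[:2]-p[:2]))
for k,uv,z in(("jar",(448,208),.03),("rough",(414,173),.02),("loupe",(121,282),.01)):print(k,at(ct,uv,z))
E
```

```text
top [0.5558015  0.07836173 1.91863643] 3.35
sc [0.56151958 0.087195   1.93043136] 2.05
both [0.55764259 0.08160796 1.92209205] 4.85
tab [0.50602538 0.2224471 ]
amber [0.55588466 0.00871867 0.11260417] [-0.06783284  0.02673284]
green [0.61213436 0.02608575 0.11452464] [-0.07088276 -0.03205783]
violet [ 0.42705276 -0.24179439  0.00975701] [-0.25871352  0.2339019 ]
jar [ 0.55990276 -0.31759305  0.03      ]
rough [ 0.64129061 -0.24350655  0.02      ]
loupe [0.34001723 0.40231565 0.01      ]
```

```bash
python3 - <<'E'
from h import *
T=[(600,33),(675,245),(200,376),(155,152),(37,236),(68,375)]
S=[(103,205),(163,50),(532,125),(495,303),(604,296),(628,192)]
ct,cs=optics.camera("top"),optics.camera("scene")
uT=np.array(T)/4.4+[180,140];uS=np.array(S)/4.4+[210,190]
for a,b in zip(uT,uS):
    q=tri([ct,cs],[a,b]); print(np.round(q,4),np.round(proj(ct,q)[0]-a,1),np.round(proj(cs,q)[0]-b,1))
E
```

```text
[ 0.648  -0.0042  0.113 ] [-0.8  0.4] [-0.7 -0.2]
[ 0.5438 -0.0433  0.1123] [-1.9  0.8] [-1.6 -0.4]
[0.4656 0.1685 0.1151] [-0.5  0.2] [-0.4 -0. ]
[0.5726 0.2075 0.1044] [-2.2  0.9] [-2.  -0.1]
[0.5299 0.2571 0.0986] [-0.7  0.3] [-0.7  0. ]
[0.4639 0.2334 0.0988] [-0.7  0.3] [-0.6  0. ]
```

step_arm:
  motion:
    - [0.7, [0.76, 0.67, -0.25], [0, 0, 1]]
    - [0.7, [0.76, 0.67, -0.25], [0, 0, 1]]
    - [0.7, [0.76, 0.67, -0.25], [0, 0, 1]]
    - [0.7, [0.76, 0.67, -0.25], [0, 0, 1]]
    - [0.7, [0.76, 0.67, -0.25], [0, 0, 1]]
  grip_force: 15

```text
t: 0.87
position: [0.2189, -0.4257, 0.2182]
orientation: [2.914, 1.173, 0.0]
contact_force: [0.0, -1.2, -0.1]
gripper_width: 0.0616
```

step_arm:
  motion:
    - [0.7, [0.76, 0.67, -0.25], [0, 0, 1]]
    - [0.7, [0.76, 0.67, -0.25], [0, 0, 1]]
    - [0.7, [0.76, 0.67, -0.25], [0, 0, 1]]
    - [0.7, [0.76, 0.67, -0.25], [0, 0, 1]]
    - [0.7, [0.76, 0.67, -0.25], [0, 0, 1]]

```text
t: 1.28
position: [0.314, -0.342, 0.1871]
orientation: [2.511, 1.887, -0.0]
contact_force: [0.8, -0.8, 0.3]
gripper_width: 0.0614
```

step_arm:
  motion:
    - [0.7, [0.76, 0.67, -0.25], [0, 0, 1]]
    - [0.7, [0.76, 0.67, -0.25], [0, 0, 1]]
    - [0.7, [0.76, 0.67, -0.25], [0, 0, 1]]
    - [0.7, [0.76, 0.67, -0.25], [0, 0, 1]]
    - [0.7, [0.76, 0.67, -0.25], [0, 0, 1]]

```text
t: 1.7
position: [0.409, -0.2582, 0.1558]
orientation: [1.937, 2.473, -0.0]
contact_force: [-1.5, 0.1, 0.6]
gripper_width: 0.0616
```

step_arm:
  motion:
    - [0.7, [0.76, 0.67, -0.25], [0, 0, 1]]
    - [0.7, [0, 0, 0], [0, 0, 0]]
    - [0.7, [0, 0, 0], [0, 0, 0]]

```text
t: 1.95
position: [0.4275, -0.2418, 0.1495]
orientation: [-1.81, -2.567, 0.0]
contact_force: [-0.2, 0.0, 0.4]
gripper_width: 0.0609
```

```bash
python3 - <<'E'
from h import *
c=optics.camera("wrist");cv2.imwrite("pics/w1.png",c["image"])
for a,ce,s in blobs(c,(125,90,30),(155,255,255),40)[0]:print(a,ce,s,at(c,ce,.012),at(c,ce,.02))
E
```

```text
845 [277.4 205.1] [262 188  32  35] [ 0.42727226 -0.23965316  0.012     ] [ 0.4265461  -0.23756669  0.02      ]
```

View pics/w1.png

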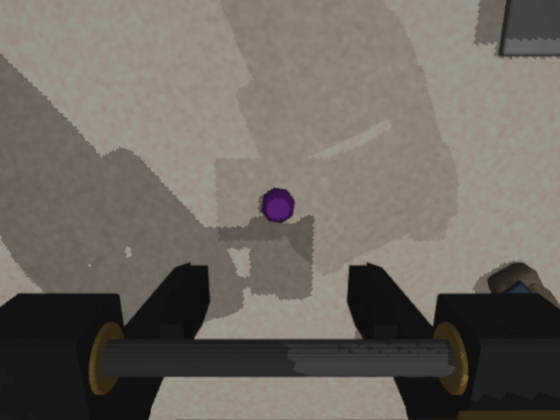

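step_arm:
  motion:
    - [0.7, [0, 0.05, -1], [0, 0, 0]]
    - [0.7, [0, 0, -1], [0, 0, 0]]
    - [0.7, [0, 0, -1], [0, 0, 0]]
    - [0.7, [0, 0, -1], [0, 0, 0]]
    - [0.7, [0, 0, -0.6], [0, 0, 0]]

```text
t: 2.42
position: [0.4259, -0.2416, 0.033]
orientation: [-1.815, -2.562, -0.0]
contact_force: [-0.7, 0.4, -0.3]
gripper_width: 0.0619
```

step_arm:
  motion:
    - [0.7, [0, 0, -0.5], [0, 0, 0]]
    - [0.7, [0, 0, -0.3], [0, 0, 0]]
    - [0.7, [0, 0, 0], [0, 0, 0]]
    - [0.4, [0, 0, 0], [0, 0, 0]]
    - [0.2, [0, 0, 0], [0, 0, 0]]

```text
t: 2.83
position: [0.4274, -0.2418, 0.0156]
orientation: [1.812, 2.565, -0.0]
contact_force: [0.1, 0.6, 0.3]
gripper_width: 0.0502
```

step_arm:
  motion:
    - [0, [0, 0, 0], [0, 0, 0]]
    - [0, [0, 0, 0], [0, 0, 0]]
    - [0, [0, 0, 0], [0, 0, 0]]
    - [0, [0, 0, 0], [0, 0, 0]]

```text
t: 3.17
position: [0.4273, -0.2412, 0.015]
orientation: [1.811, 2.566, -0.0]
contact_force: [-0.4, 0.8, 3.4]
gripper_width: 0.0257
```

step_arm:
  motion:
    - [0, [0, 0, 0.4], [0, 0, 0]]
    - [0, [0, 0, 0.8], [0, 0, 0]]
    - [0, [0, 0, 1], [0, 0, 0]]
    - [0, [0, 0, 1], [0, 0, 0]]
    - [0, [0, 0, 1], [0, 0, 0]]

```text
t: 3.58
position: [0.427, -0.2409, 0.1216]
orientation: [1.811, 2.567, -0.0]
contact_force: [0.1, 0.3, -0.4]
gripper_width: 0.0256
```

step_arm:
  motion:
    - [0, [0.41, 0.9, 1], [0, 0, 0]]
    - [0, [0.41, 0.95, 1], [0, 0, 0]]
    - [0, [0.41, 0.95, 0.5], [0, 0, 0]]
    - [0, [0.41, 0.95, 0], [0, 0, 0]]
    - [0, [0.41, 0.95, 0], [0, 0, 0]]

```text
t: 4.0
position: [0.4789, -0.1225, 0.1839]
orientation: [1.81, 2.565, 0.0]
contact_force: [-0.6, -1.3, -0.9]
gripper_width: 0.0253
```

```bash
python3 - <<'E'
from h import *
c=optics.camera("wrist");cv2.imwrite("pics/w2.png",c["image"]);print(telemetry.sense()["position"],telemetry.sense()["gripper_width"])
E
```

```text
[ 0.47969972 -0.1191133   0.18345965] 0.02534944386206264
```

View pics/w2.png

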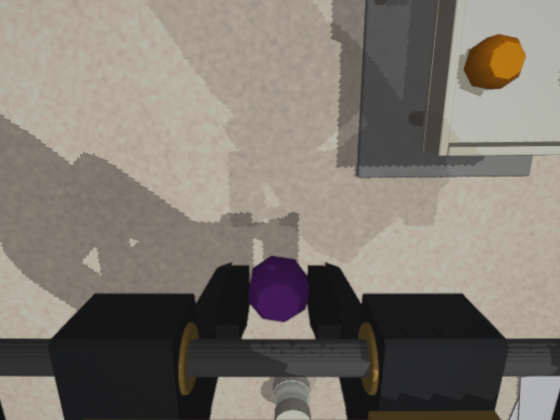

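step_arm:
  motion:
    - [0, [0.41, 0.95, 0], [0, 0, 0]]
    - [0, [0.41, 0.95, 0], [0, 0, 0]]
    - [0, [0.41, 0.95, 0], [0, 0, 0]]
    - [0, [0.41, 0.95, 0], [0, 0, 0]]
    - [0, [0, 0, 0], [0, 0, 0]]

```text
t: 4.47
position: [0.5201, -0.0255, 0.1828]
orientation: [1.807, 2.57, 0.002]
contact_force: [-0.1, 0.1, 0.2]
gripper_width: 0.0254
```

```bash
python3 - <<'E'
from h import *
c=optics.camera("wrist");cv2.imwrite("pics/w3.png",c["image"]);print(telemetry.sense()["position"],telemetry.sense()["gripper_width"])
np.savez("pics/w3.npz",**c)
E
```

```text
[ 0.51955358 -0.02713673  0.18266629] 0.025064374761072417
```

View pics/w3.png

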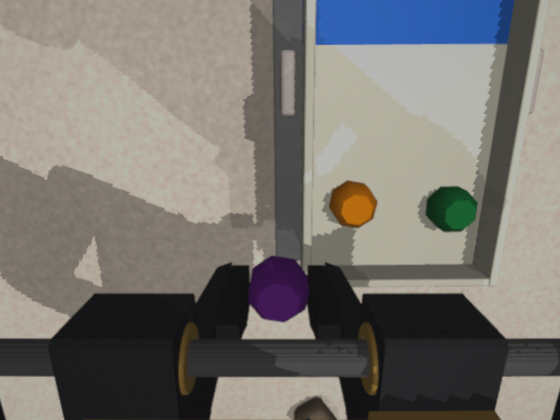

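```bash
python3 - <<'E'
from h import *
c=dict(np.load("pics/w3.npz"))
th=np.radians(110.1)
ct,st=np.cos(th),np.sin(th);R=np.array([[ct,-st],[st,ct]])
def t(uv,z,loc=None):
    w=at(c,uv,z)[:2];print(uv,np.round(w,4),"mid=",None if loc is None else np.round(w-R@loc,4),)
t((490,286),.124,np.array([-.115,-.058]))
t((302,284),.124,np.array([-.115,.058]))
t((316,44),.102,np.array([.02,.053]));t((505,44),.102,np.array([.02,-.05]))
a=at(c,(316,44),.102);b=at(c,(505,44),.102);print(np.degrees(np.arctan2(*(a-b)[:2][::-1])))
for uv,z in(((354,204),.114),((451,208),.114)):
    w=at(c,uv,z)[:2];print(w,R.T@(w-[.557,.081]))
E
```

```text
(490, 286) [ 0.6487 -0.0071] mid= [0.5548 0.0809]
(302, 284) [ 0.5428 -0.0436] mid= [0.5578 0.0844]
(316, 44) [0.5039 0.0838] mid= [0.5606 0.0833]
(505, 44) [0.6008 0.1189] mid= [0.5607 0.0829]
-160.0806571284299
[0.55535646 0.01015068] [-0.06596937  0.0258915 ]
[0.60968798 0.02708312] [-0.06873977 -0.03094992]
```

step_arm:
  motion:
    - [0, [0.35, 0.76, 0], [0, 0, 0]]
    - [0, [0.35, 0.76, 0], [0, 0, 0]]
    - [0, [0.35, 0.76, 0], [0, 0, 0]]
    - [0, [0.35, 0.76, 0], [0, 0, 0]]
    - [0, [0.35, 0.76, 0], [0, 0, 0]]

```text
t: 4.93
position: [0.5632, 0.0662, 0.1827]
orientation: [1.813, 2.566, -0.0]
contact_force: [-0.0, 0.3, 0.9]
gripper_width: 0.0253
```

step_arm:
  motion:
    - [0, [0, 0, -0.5], [0, 0, 0]]
    - [0, [0, 0, -0.6], [0, 0, 0]]
    - [0, [0, 0, -0.6], [0, 0, 0]]
    - [0, [0, 0, -0.4], [0, 0, 0]]
    - [0, [0, 0, 0], [0, 0, 0]]

```text
t: 5.35
position: [0.5621, 0.0656, 0.1281]
orientation: [-1.811, -2.563, 0.003]
contact_force: [-0.7, -0.2, -0.5]
gripper_width: 0.0256
```

```bash
python3 - <<'E'
from h import *
c=optics.camera("wrist");s=optics.camera("scene")
cv2.imwrite("pics/w4.png",np.hstack([cv2.resize(c["image"],(400,300)),cv2.resize(s["image"][190:290,210:343],(400,300))]));print(telemetry.sense()["position"],telemetry.sense()["contact_force"])
E
```

```text
[0.56325476 0.06577194 0.13028125] [ 0.52299196 -0.14486961 -0.75588798]
```

View pics/w4.png

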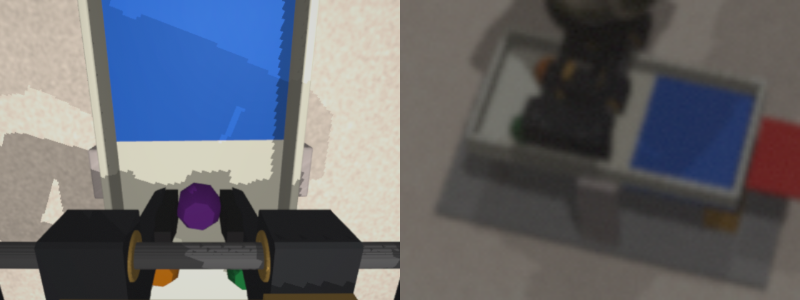

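step_arm:
  motion:
    - [0, [0, 0, -0.25], [0, 0, 0]]
    - [0, [0, 0, -0.15], [0, 0, 0]]
    - [0, [0, 0, -0.06], [0, 0, 0]]
    - [0, [0, 0, 0], [0, 0, 0]]

```text
t: 5.78
position: [0.563, 0.0664, 0.1179]
orientation: [-1.811, -2.566, 0.0]
contact_force: [0.1, 0.8, -0.2]
gripper_width: 0.0257
```

step_arm:
  motion:
    - [0, [0, 0, -0.04], [0, 0, 0]]
    - [0, [0, 0, -0.02], [0, 0, 0]]
    - [0, [0, 0, 0], [0, 0, 0]]

```text
t: 6.03
position: [0.5633, 0.0664, 0.1171]
orientation: [1.811, 2.566, 0.001]
contact_force: [0.2, -0.4, 1.3]
gripper_width: 0.0253
```

step_arm:
  motion:
    - [0.4, [0, 0, 0], [0, 0, 0]]
    - [0.5, [0, 0, 0], [0, 0, 0]]
    - [0.5, [0, 0, 0], [0, 0, 0]]
    - [0.5, [0, 0, 0], [0, 0, 0]]
    - [0.5, [0, 0, 0], [0, 0, 0]]

```text
t: 6.45
position: [0.5631, 0.0664, 0.1167]
orientation: [-1.812, -2.567, 0.0]
contact_force: [-0.4, -0.7, 0.0]
gripper_width: 0.0443
```

step_arm:
  motion:
    - [0.5, [0, 0, 0.4], [0, 0, 0]]
    - [0.5, [0, 0, 1], [0, 0, 0]]
    - [0.5, [0, 0, 1], [0, 0, 0]]
    - [0.5, [0, 0, 1], [0, 0, 0]]
    - [0.5, [0, 0, 0.1], [0, 0, 0]]

```text
t: 6.87
position: [0.5647, 0.0663, 0.2095]
orientation: [1.808, 2.561, 0.006]
contact_force: [-0.5, -0.4, 1.1]
gripper_width: 0.0442
```

```bash
python3 - <<'E'
from h import *
c=optics.camera("wrist");cv2.imwrite("pics/w5.png",c["image"]);s=telemetry.sense();print(s["position"],s["contact_force"])
th=np.radians(110.1)
ct,st=np.cos(th),np.sin(th);R=np.array([[ct,-st],[st,ct]])
for a,ce,b in blobs(c,(125,90,30),(155,255,255),40)[0]:print(a,ce,R.T@(at(c,ce,.114)[:2]-[.558,.082]))
E
```

```text
[0.56414831 0.06636759 0.20759675] [0.49927327 0.64394722 0.46063339]
1162 [275.1 221.1] [-0.01476844 -0.0006963 ]
```

View pics/w5.png

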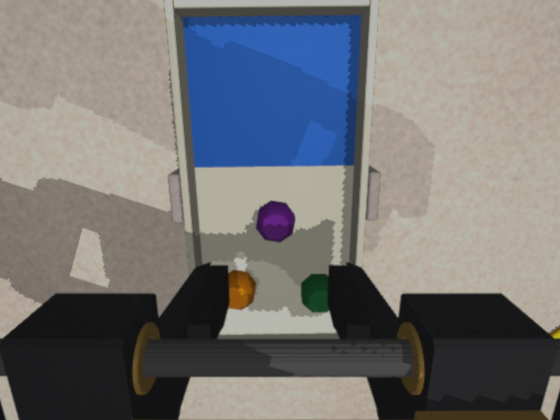

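step_arm:
  motion:
    - [0, [-0.325, 0.894, 0], [0, 0, 0]]
    - [0, [-0.325, 0.894, 0], [0, 0, 0]]
    - [0, [-0.325, 0.894, 0], [0, 0, 0]]
    - [0, [-0.325, 0.894, 0], [0, 0, 0]]
    - [0, [-0.325, 0.894, 0], [0, 0, 0]]

```text
t: 7.33
position: [0.5216, 0.179, 0.2035]
orientation: [-1.811, -2.566, 0.002]
contact_force: [0.3, 0.9, 0.6]
gripper_width: 0.0128
```

```bash
python3 - <<'E'
from h import *
c=optics.camera("wrist");cv2.imwrite("pics/w6.png",c["image"]);np.savez("pics/w6.npz",**c);s=telemetry.sense();print(s["position"],s["contact_force"])
E
```

```text
[0.52022852 0.18232507 0.20356185] [-1.45315587  3.5069212   0.16469367]
```

View pics/w6.png

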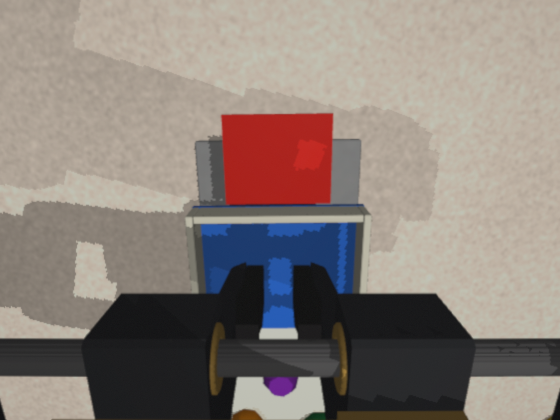

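```bash
python3 - <<'E'
from h import *
c=dict(np.load("pics/w6.npz"))
th=np.radians(110.1)
ct,st=np.cos(th),np.sin(th);R=np.array([[ct,-st],[st,ct]])
for uv,l in(((222,114),(.175,.035)),((333,113),(.175,-.035)),((226,204),(.117,.035)),((331,203),(.117,-.035))):
    w=at(c,uv,.103)[:2];print(w,w-R@np.array(l), w+R@(np.array([.15,0])-l))
E
```

```text
[0.46573687 0.2347362 ] [0.55874562 0.0824228 ] [0.50719666 0.22328694]
[0.53075461 0.2584615 ] [0.55802676 0.08209191] [0.50647781 0.22295605]
[0.48526366 0.17993489] [0.55834014 0.08208895] [0.50679119 0.22295309]
[0.55133509 0.20415957] [0.55867497 0.08225745] [0.50712602 0.22312159]
```

step_arm:
  motion:
    - [0, [-0.31, 0.9, -0.1], [0, 0, 0]]
    - [0, [-0.31, 0.9, -0.5], [0, 0, 0]]
    - [0, [0, 0, -0.8], [0, 0, 0]]
    - [0, [0, 0, -0.8], [0, 0, 0]]
    - [0, [0, 0, -0.5], [0, 0, 0]]

```text
t: 7.8
position: [0.5059, 0.2232, 0.1342]
orientation: [-1.809, -2.566, 0.004]
contact_force: [0.7, 0.3, -0.5]
gripper_width: 0.0008
```

step_arm:
  motion:
    - [0, [0, 0, -0.3], [0, 0, 0]]
    - [0, [0, 0, 0], [0, 0, 0]]

```text
t: 7.97
position: [0.5062, 0.2228, 0.1274]
orientation: [-1.81, -2.565, 0.004]
contact_force: [-0.5, -0.5, -0.4]
gripper_width: 0.0003
```

step_arm:
  motion:
    - [0, [0, 0, -0.25], [0, 0, 0]]
    - [0, [0, 0, -0.15], [0, 0, 0]]
    - [0, [0, 0, -0.1], [0, 0, 0]]
    - [0, [0, 0, -0.1], [0, 0, 0]]
    - [0, [0, 0, 0], [0, 0, 0]]

```text
t: 8.38
position: [0.5071, 0.2231, 0.1142]
orientation: [1.812, 2.566, 0.0]
contact_force: [-0.0, -0.1, 1.0]
gripper_width: 0.0004
```

step_arm:
  motion:
    - [0, [0, 0, -0.1], [0, 0, 0]]
    - [0, [0, 0, -0.1], [0, 0, 0]]
    - [0, [0, 0, -0.1], [0, 0, 0]]
    - [0, [0, 0, 0], [0, 0, 0]]

```text
t: 8.72
position: [0.5072, 0.2232, 0.1065]
orientation: [1.812, 2.566, 0.0]
contact_force: [0.4, 0.2, 2.1]
gripper_width: 0.0001
```

step_arm:
  motion:
    - [0, [0, 0, -0.12], [0, 0, 0]]
    - [0, [0, 0, -0.12], [0, 0, 0]]
    - [0, [0, 0, -0.12], [0, 0, 0]]
    - [0, [0, -0.01, -0.12], [0, 0, 0]]
    - [0, [0, -0.01, -0.12], [0, 0, 0]]

```text
t: 9.13
position: [0.5072, 0.2226, 0.0915]
orientation: [1.811, 2.566, 0.0]
contact_force: [1.5, -0.8, 3.2]
gripper_width: 0.0007
```

step_arm:
  motion:
    - [0, [0, -0.01, -0.1], [0, 0, 0]]
    - [0, [0, -0.01, -0.1], [0, 0, 0]]
    - [0, [0.01, -0.02, -0.1], [0, 0, 0]]
    - [0, [0.01, -0.02, -0.1], [0, 0, 0]]
    - [0, [0, 0, 0], [0, 0, 0]]

```text
t: 9.55
position: [0.5074, 0.2211, 0.0812]
orientation: [-1.811, -2.566, 0.0]
contact_force: [0.2, 1.1, 3.7]
gripper_width: 0.0008
```

step_arm:
  motion:
    - [0, [0.01, -0.02, -0.08], [0, 0, 0]]
    - [0, [0.01, -0.02, -0.08], [0, 0, 0]]
    - [0, [0.01, -0.02, -0.08], [0, 0, 0]]
    - [0, [0.01, -0.02, -0.08], [0, 0, 0]]
    - [0, [0, 0, 0], [0, 0, 0]]

```text
t: 9.97
position: [0.5082, 0.2192, 0.0732]
orientation: [-1.811, -2.566, 0.001]
contact_force: [-1.1, 2.3, 4.1]
gripper_width: 0.0004
```

step_arm:
  motion:
    - [0, [0.01, -0.02, -0.06], [0, 0, 0]]
    - [0, [0, 0, -0.06], [0, 0, 0]]
    - [0, [0, 0, 0], [0, 0, 0]]

```text
t: 10.22
position: [0.5087, 0.2184, 0.0705]
orientation: [1.812, 2.567, -0.001]
contact_force: [-0.9, 1.7, 3.5]
gripper_width: 0.0006
```

step_arm:
  motion:
    - [0, [0.01, -0.02, -0.06], [0, 0, 0]]
    - [0, [0, 0, -0.06], [0, 0, 0]]
    - [0, [0, 0, 0], [0, 0, 0]]

```text
t: 10.47
position: [0.5091, 0.2179, 0.0675]
orientation: [1.812, 2.566, -0.001]
contact_force: [-1.2, -0.6, 3.5]
gripper_width: 0.0004
```

step_arm:
  motion:
    - [0, [0.01, -0.02, -0.05], [0, 0, 0]]
    - [0, [0, 0, -0.05], [0, 0, 0]]
    - [0, [0, 0, 0], [0, 0, 0]]

```text
t: 10.72
position: [0.5094, 0.2175, 0.065]
orientation: [1.812, 2.566, -0.0]
contact_force: [-1.3, -1.0, 3.5]
gripper_width: -0.0001
```

step_arm:
  motion:
    - [0, [0.01, -0.02, -0.05], [0, 0, 0]]
    - [0, [0, 0, -0.05], [0, 0, 0]]
    - [0, [0, 0, 0], [0, 0, 0]]

```text
t: 10.97
position: [0.5096, 0.2171, 0.0625]
orientation: [1.812, 2.566, 0.0]
contact_force: [-0.0, 0.1, 4.2]
gripper_width: 0.0006
```

step_arm:
  motion:
    - [0, [0.01, -0.02, -0.05], [0, 0, 0]]
    - [0, [0, 0, -0.05], [0, 0, 0]]
    - [0, [0, 0, 0], [0, 0, 0]]

```text
t: 11.22
position: [0.51, 0.2167, 0.0608]
orientation: [1.811, 2.566, 0.001]
contact_force: [-2.9, -0.4, 10.4]
gripper_width: 0.0001
```

step_arm:
  motion:
    - [0, [0, 0, -0.015], [0, 0, 0]]
    - [0, [0, 0, 0], [0, 0, 0]]

```text
t: 11.38
position: [0.51, 0.2166, 0.0607]
orientation: [1.811, 2.566, 0.001]
contact_force: [-3.9, -0.7, 12.1]
gripper_width: 0.0008
```

```bash
python3 - <<'E'
from h import *
c=optics.camera("wrist");s=optics.camera("scene");t=optics.camera("top")
cv2.imwrite("pics/p1.png",np.hstack([cv2.resize(s["image"][190:290,210:343],(400,300)),cv2.resize(t["image"][140:240,190:323],(400,300))]));cv2.imwrite("pics/p1w.png",c["image"]);print(telemetry.sense()["position"],telemetry.sense()["contact_force"])
E
```

```text
[0.50998586 0.21664384 0.06074567] [-3.8389557  -0.61063161 12.46328396]
```

View pics/p1.png

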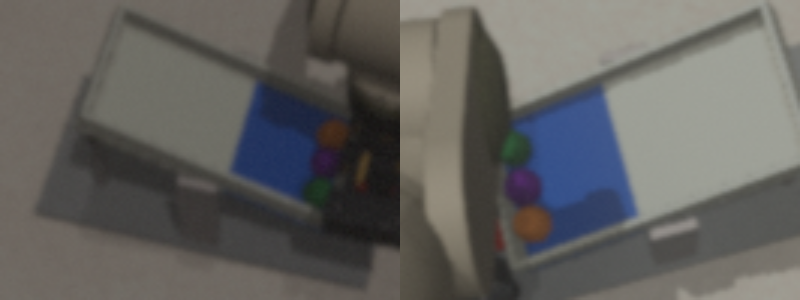

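View pics/p1w.png

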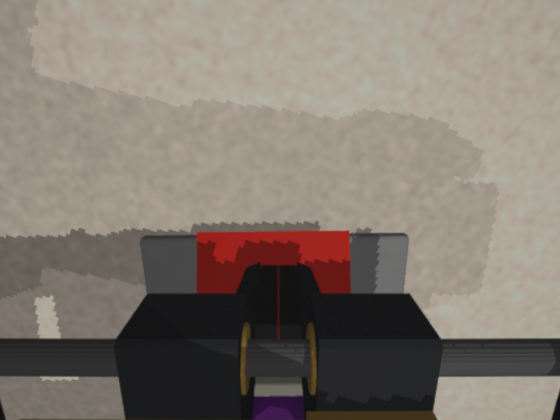

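All three stones lie side by side on the blue end; the press is about 12 N. Hold for about two seconds.

step_arm:
  motion:
    - [0, [0, 0, 0], [0, 0, 0]]
    - [0, [0, 0, 0], [0, 0, 0]]
    - [0, [0, 0, 0], [0, 0, 0]]
    - [0, [0, 0, 0], [0, 0, 0]]
    - [0, [0, 0, 0], [0, 0, 0]]

```text
t: 11.95
position: [0.51, 0.2167, 0.0608]
orientation: [1.811, 2.566, 0.001]
contact_force: [-3.7, -1.2, 12.6]
gripper_width: 0.0008
```

step_arm:
  motion:
    - [0, [0, 0, 0], [0, 0, 0]]
    - [0, [0, 0, 0], [0, 0, 0]]
    - [0, [0, 0, 0], [0, 0, 0]]
    - [0, [0, 0, 0], [0, 0, 0]]
    - [0, [0, 0, 0], [0, 0, 0]]

```text
t: 12.37
position: [0.51, 0.2167, 0.0608]
orientation: [1.811, 2.566, 0.001]
contact_force: [-4.1, 0.1, 12.2]
gripper_width: 0.0004
```

step_arm:
  motion:
    - [0, [0, 0, 0], [0, 0, 0]]
    - [0, [0, 0, 0], [0, 0, 0]]
    - [0, [0, 0, 0], [0, 0, 0]]
    - [0, [0, 0, 0], [0, 0, 0]]
    - [0, [0, 0, 0], [0, 0, 0]]

```text
t: 12.78
position: [0.51, 0.2167, 0.0607]
orientation: [1.811, 2.566, 0.001]
contact_force: [-4.2, -0.9, 13.0]
gripper_width: 0.0002
```

step_arm:
  motion:
    - [0, [0, 0, 0], [0, 0, 0]]
    - [0, [0, 0, 0], [0, 0, 0]]
    - [0, [0, 0, 0], [0, 0, 0]]
    - [0, [0, 0, 0], [0, 0, 0]]
    - [0, [0, 0, 0], [0, 0, 0]]

```text
t: 13.2
position: [0.51, 0.2166, 0.0608]
orientation: [1.811, 2.566, 0.001]
contact_force: [-3.4, -1.0, 13.0]
gripper_width: 0.0002
```

step_arm:
  motion:
    - [0, [0, 0, 0], [0, 0, 0]]
    - [0, [0, 0, 0], [0, 0, 0]]
    - [0, [0, 0, 0], [0, 0, 0]]
    - [0, [0, 0, 0], [0, 0, 0]]
    - [0, [0, 0, 0], [0, 0, 0]]

```text
t: 13.62
position: [0.51, 0.2167, 0.0607]
orientation: [1.811, 2.566, 0.001]
contact_force: [-3.5, -0.9, 11.7]
gripper_width: 0.0009
```

step_arm:
  motion:
    - [0, [0, 0, 0.04], [0, 0, 0]]
    - [0, [0, 0, 0.06], [0, 0, 0]]
    - [0, [-0.01, 0.02, 0.08], [0, 0, 0]]
    - [0, [-0.01, 0.02, 0.08], [0, 0, 0]]
    - [0, [-0.01, 0.02, 0.08], [0, 0, 0]]

```text
t: 14.03
position: [0.509, 0.2184, 0.0684]
orientation: [-1.812, -2.567, -0.0]
contact_force: [-0.4, 2.0, 3.5]
gripper_width: 0.0006
```

step_arm:
  motion:
    - [0, [-0.01, 0.02, 0.08], [0, 0, 0]]
    - [0, [-0.01, 0.02, 0.08], [0, 0, 0]]
    - [0, [-0.01, 0.02, 0.08], [0, 0, 0]]
    - [0, [-0.01, 0.02, 0.08], [0, 0, 0]]
    - [0, [-0.01, 0.02, 0.08], [0, 0, 0]]

```text
t: 14.45
position: [0.5079, 0.2206, 0.0786]
orientation: [1.811, 2.566, 0.0]
contact_force: [0.4, 1.1, 2.7]
gripper_width: 0.0002
```

step_arm:
  motion:
    - [0, [-0.01, 0.02, 0.08], [0, 0, 0]]
    - [0, [-0.01, 0.02, 0.08], [0, 0, 0]]
    - [0, [0, 0.01, 0.08], [0, 0, 0]]
    - [0, [0, 0.01, 0.08], [0, 0, 0]]
    - [0, [0, 0.01, 0.08], [0, 0, 0]]

```text
t: 14.87
position: [0.5071, 0.2224, 0.0884]
orientation: [-1.811, -2.566, 0.001]
contact_force: [-0.3, 0.2, 2.2]
gripper_width: 0.0005
```

step_arm:
  motion:
    - [0, [0, 0.01, 0.08], [0, 0, 0]]
    - [0, [0, 0.01, 0.08], [0, 0, 0]]
    - [0, [0, 0, 0.08], [0, 0, 0]]
    - [0, [0, 0, 0.08], [0, 0, 0]]
    - [0, [0, 0, 0.08], [0, 0, 0]]

```text
t: 15.28
position: [0.5072, 0.2229, 0.0985]
orientation: [-1.812, -2.566, 0.0]
contact_force: [-0.9, 1.3, 2.1]
gripper_width: 0.0004
```

step_arm:
  motion:
    - [0, [0, 0, 0.08], [0, 0, 0]]
    - [0, [0, 0, 0.08], [0, 0, 0]]
    - [0, [0, 0, 0.08], [0, 0, 0]]
    - [0, [0, 0, 0.06], [0, 0, 0]]
    - [0, [0, 0, 0], [0, 0, 0]]

```text
t: 15.7
position: [0.5074, 0.2228, 0.1062]
orientation: [1.811, 2.566, 0.0]
contact_force: [-0.7, 1.1, 1.1]
gripper_width: 0.0006
```

step_arm:
  motion:
    - [0, [0, 0, 0.06], [0, 0, 0]]
    - [0, [0, 0, 0.06], [0, 0, 0]]
    - [0, [0, 0, 0.05], [0, 0, 0]]
    - [0, [0, 0, 0.04], [0, 0, 0]]
    - [0, [0, 0, 0.04], [0, 0, 0]]

```text
t: 16.12
position: [0.5073, 0.2228, 0.1122]
orientation: [1.812, 2.567, -0.0]
contact_force: [0.1, 0.4, 2.1]
gripper_width: 0.0006
```

step_arm:
  motion:
    - [0, [0, 0, 0.04], [0, 0, 0]]
    - [0, [0, 0, 0.04], [0, 0, 0]]
    - [0, [0, 0, 0.04], [0, 0, 0]]
    - [0, [0, 0, 0.04], [0, 0, 0]]
    - [0, [0, 0, 0], [0, 0, 0]]

```text
t: 16.53
position: [0.5072, 0.2229, 0.1161]
orientation: [-1.812, -2.567, 0.0]
contact_force: [-0.5, -0.2, 0.3]
gripper_width: 0.0003
```

step_arm:
  motion:
    - [0, [0, 0.1, 0.3], [0, 0, 0]]
    - [0, [0, 0.3, 0.8], [0, 0, 0]]
    - [0, [0, 0.3, 1], [0, 0, 0]]
    - [0, [0, 0.5, 1], [0, 0, 0]]
    - [0, [0, 0.5, 1], [0, 0, 0]]

```text
t: 16.95
position: [0.5071, 0.2659, 0.2204]
orientation: [1.812, 2.566, 0.0]
contact_force: [0.2, -0.0, -0.3]
gripper_width: 0.0004
```

step_arm:
  motion:
    - [0, [-0.5, 1, 0.5], [0, 0, 0]]
    - [0, [-0.5, 1, 0.5], [0, 0, 0]]
    - [0, [-0.5, 1, 0], [0, 0, 0]]
    - [0, [-0.5, 1, 0], [0, 0, 0]]
    - [0, [0, 0, 0], [0, 0, 0]]

```text
t: 17.37
position: [0.4549, 0.3689, 0.2443]
orientation: [-1.806, -2.57, -0.002]
contact_force: [-0.9, 0.1, -0.4]
gripper_width: 0.0008
```

```bash
python3 - <<'E'
from h import *
s=optics.camera("scene");t=optics.camera("top")
cv2.imwrite("pics/e1.png",np.hstack([cv2.resize(s["image"],(400,300)),cv2.resize(t["image"],(400,300))]));
cv2.imwrite("pics/e2.png",np.hstack([cv2.resize(s["image"][190:290,220:353],(400,300)),cv2.resize(t["image"][140:240,190:323],(400,300))]));
print(telemetry.sense()["position"],telemetry.sense()["contact_force"])
E
```

```text
[0.45685809 0.3658323  0.24381966] [-0.14544554  0.05230198 -0.26921869]
```

View pics/e1.png

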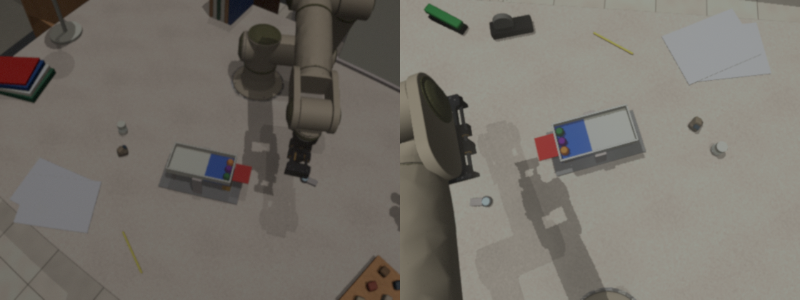

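View pics/e2.png

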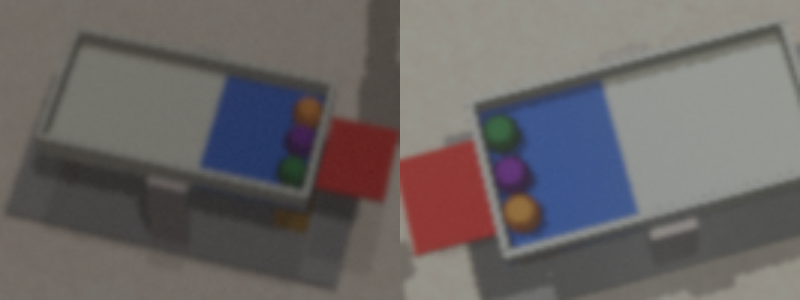

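```bash
python3 - <<'E'
from h import *
s=optics.camera("scene");t=optics.camera("top")
th=np.radians(110.1);ct,st=np.cos(th),np.sin(th);R=np.array([[ct,-st],[st,ct]])
for k,lo,hi in [("violet",(125,90,25),(155,255,255)),("amber",(6,130,50),(18,255,255)),("green",(45,70,20),(90,255,255))]:
    us=[]
    for c,(x0,y0,x1,y1) in((t,(190,150,260,230)),(s,(290,200,345,262))):
        L=[(a,ce) for a,ce,b in blobs(c,lo,hi,5)[0] if x0<ce[0]<x1 and y0<ce[1]<y1];us.append(max(L,key=lambda q:q[0])[1])
    q=tri([t,s],us);print(k,us,q,R.T@(q[:2]-[.5584,.0822]))
E
```

```text
violet [array([226.6, 197.2]), array([319.1, 236.3])] [0.52544296 0.17241465 0.11281134] [ 9.60460652e-02 -5.33704475e-05]
amber [array([229.5, 210. ]), array([322.1, 227. ])] [0.49869405 0.16372459 0.11327827] [0.0970778 0.0280528]
green [array([222.5, 182.8]), array([316.8, 246.2])] [0.55442433 0.18388441 0.11643284] [ 0.09685752 -0.03121131]
```

All three stones stand at tray x ≈ 96 mm at floor height, and the tray is level and untouched.

```bash
python3 -c "
from rig import job
print(job.finish_job())"
```

```text
the job is handed in; nothing more can be done
None
```

The job is handed in after about 17.5 s of the 72 s allowed. All three stones ended on the blue end and the tray is back level; no verdict was reported.

- **Placing:** I set the violet stone on the white floor at about tray x −15 mm, y 0, let go, and saw it standing upright there.
- **Pressing:** I pushed the tab down in small steps with shut fingers. The force stayed at 3.5–4 N until the tray met its stop, then rose. I held it at about 12–13 N for just over 2 s while the stones slid across.
- **Easing back:** I raised the tab at roughly 24 mm/s or slower. The force faded from about 3.5 N to about zero as the tray came level, so it did not spring back. Then I moved the arm clear.

**Last checks:**
- The stones triangulate to tray x of about 96–97 mm, at y of 0 (violet), 28 (amber) and −31 mm (green). Violet and amber read 113 mm above the bench and green 116 mm, against 112 mm expected. Green also read about 2 mm high before it moved, so I put this down to measurement error.
- The pictures show the jar, loupe and rough specimen apparently where they started, judged by eye rather than measured.
- My first tray fit from the fixed cameras left up to 5 pixels of error. The wrist camera then gave the tray position to about 1 mm, and I used that for pressing.

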